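Feed a flat bar through the cropper's guard window and hold it on the length stop

ROBOT

A 6-joint arm with a two-finger parallel gripper is mounted at the origin on the work surface. World frame = base frame: x ahead of the robot, y to its left, z up, the work surface at z = 0. Lengths are in m, angles in rad, forces in N, time in s.
With the tool pointing down it reaches from about 0.35 to 0.775 m from the base axis. Payload 5.5 kg.
Tool frame: the origin (TCP) lies midway between the tips of the shut fingers; the grasp point (between the pads) lies 19 mm behind it; x points along the fingers, y is the direction in which the jaws open and shut, and the axes are right-handed (so a half turn about x gives the same grasp; the last joint's range is limited). The gripper opens to 85 mm and grips with 20 to 120 N. Pads are 22 mm wide; open, the fingers measure 114 mm over their backs; the gripper's body (76 mm by 85 mm) begins 54 mm behind the grasp point. The pads swing forward as they close: fully open they stand 13 mm farther back than shut.
Start: joints at [1.173, 0.313, 0.046, 1.304, 0, 1.431], TCP at [0.147, 0.556, 0.231] pointing down, gripper open.
Joint ranges: [-2.76, 2.76], [-0.86, 1.69], [-1.03, 1.26], [-2.2, 2.34], [-1.47, 1.5], [-3.14, 3.14]. Speed limits (rad/s): [2.57, 2.57, 3.14, 3.14, 3.14, 3.14].

INTERFACE

Orientations are given as a unit quaternion [w, x, y, z].
In Python, from workcell import env, optics, order, models gives the robot as it stands. The module is installed in compiled form; this text tells all that it offers.
- The arm moves only by the tool servo_tool, never from a script. Its argument "moves" is a list of rows, each a list of 5 numbers: the shift along the tool's x, y, z in cm, then the turn about the tool's x in rad, then the closure, from -1 (fully open) to 1 (shut). A call has exactly 10 rows; each row shifts and turns the commanded pose from where the row before left it, along the tool's axes as they then stand; what a row does not reach is not made up. A row lasts 1/8 s, in which the tool goes at most 62.5 mm and 10.7 degrees, less where a joint would pass 70% of its speed; a pose out of reach is approached as far as the arm can. A call is refused whole if a number of a shift passes 6.25 or a number of a turn 0.188, either way. A call with a gripper value outside its range is refused whole. The fingers move at their own pace and stop on an object; "grip_force" is the grip in N (left out, the last holds). Time passes only in rows, so rows that do not move let the fingers close, or fill a call up. It gives the time, the measured TCP pose, the force and the opening at its end, in the units of the state.
- env.get_state(): the state, without advancing time (a new reading comes with each control period).
- optics.read_camera(name): name is "side" or "top"; returns a dict with "pixels" (384x512x3 uint8, blue, green, red), "vertical_fov" (degrees; the focal length in pixels is half the picture's height over the tangent of half this angle, whatever the lens; pixels are square), "cx", "cy" (the principal point, pixels), "extrinsics" (4x4, takes a point from world to camera coordinates). Camera axes: x right, y up, looking along -z (the intrinsics and any distortion apply to the point x, -y, -z); pixel columns grow to the right and rows downward; lengths in m; the calibration is good to about 2 mm. A picture is of the moment at which its call begins. There is no depth.
- order.hand_in(): hands the job in, once; it reports no verdict.
Trained networks look in a picture, given as the dict that the camera call returned (one of the last four; its "shot" number tells which), for a name from the list of things; names that differ only in an ending like _2 or _b are one class to them, and where a whole thing is asked for, a point or a joint stands for the part that bears it (a point fixed in the world has none). Each returns a list of dicts, best first, with "conf" (0 to 1); they miss things now and then, are a little off and sometimes report something else, mostly with a low value. They report only what shows in the picture. A call takes as long as a camera call.
- models.outline_of(name, picture): "pixels" (384x512 bool, what is visible of it) and "location" ([column, row] in pixels, amid what is visible of it).
- models.pinpoint(name, picture): "location" ([column, row] in pixels: a listed point, or the origin of a listed thing).
The state is a dict: "clock": time; "joint_pos": joint angles; "qvel": joint speeds; "tau": joint torques, N m; "tcp_pos": TCP position; "orientation": TCP orientation; "wrist_force": force on the tool from outside, world axes, zero at the start; "ft_torque": the same for the moment, N m; "finger_gap": finger opening in m.
Only numpy, scipy, OpenCV 4.12 (cv2) and the standard library are available. Lean on these libraries where they do the work, as an engineer would, in place of code of your own. Each camera call takes 0.05 s, during which the arm holds its last target.

TASK

Get the bright flat bar ready for cropping: first swing the bar cropper's yellow guard all the way down, then take the flat bar from the stock rest and feed it, level and square, through the window in the shut guard until its end has pushed the red spring plunger of the length stop fully in, pressing no harder than that needs. Finish while holding: keep the bar gripped, level and pressed on the stop with the guard still shut, and do not let go. Leave the other two bars and everything else on the bench where they are.

Things in the scene. Friction and masses are not known exactly. Their poses are not given: they have to be found in the camera images.
- cropper: Grey bench bar cropper, fixed, 270 mm wide, highest fixed part 217 mm. Origin on the bench below the feed line; x = feed direction (level, guard towards stop), z up; its infeed side faces roughly -y. The bar goes along its x axis at y = 0, bar centre line 120 mm above the bench. On own x: shut guard's face -55 mm, window throat -55 to -43, blades -15 to 15 (gap 113 to 143 mm high), plunger +40.
- guard (a joint): Hinge angle of the yellow sheet-metal guard, rad: 0 = shut (hard stop), starts raised at 0.55 to 1.0. Stiff hinge: it stays where it is left and takes 2 to 8 N on the lip to push down. 198 mm wide; its flat top panel ends in a grip lip with a rolled edge 71 mm from the hinge line, overhanging the front sheet by 34 mm. A bar pushed into the window pushes the guard towards shut.
- guard_hinge (a point): Point on the guard's hinge line, mid-width, fixed to the cropper: own x -18 mm, y 0, 205 mm above the bench. The hinge line runs along the cropper's y; the lip is on the infeed side of it and rises as the guard opens.
- guard_lip (a point): Point on the upper (outer) surface of the guard's top panel near the lip, in the middle of its width: 60 mm from the hinge line and 6 mm above it when shut. Moves with the guard; its axes are the cropper's axes when the guard is shut.
- window (a point): Centre of the outer mouth of the slot in the guard; moves with it (axes as guard_lip). When shut: cropper's x -55 mm, y 0, 120 mm above the bench. Slot 22 mm wide (y) and 10 mm high, 2 mm more than the bar each way, 12 mm deep, in a dark steel bezel with a 45 degree flare standing 8 mm out around its mouth.
- stop_face (a point): Centre of the plunger's face with the spring out, fixed to the cropper: own x +40 mm, y 0, 120 mm above the bench.
- stop (a joint): How far the red spring plunger of the length stop (22 mm disc) is pushed in, m: 0 = out, 0.010 = fully in, against a hard end. Spring 2 N at first touch, 7 N fully in.
- bar_center (a point): Centre of the bright steel flat bar, 400 x 20 x 8 mm, about 0.5 kg. x along the bar, z up. Starts flat on the stock rest, underside 50 mm above the bench, in one of three places, pointing roughly at the cropper. Both ends are alike; the end nearer the cropper goes in. Its middle is free: next bars 70 mm away, open bench below, bearers 130 mm either side.
- rest: Stock rest: two dark wooden bearers, 230 mm long, 50 mm high, 260 mm apart, with 16 mm steel pins between the bars. Origin on the bench at its centre; x along the bars. Bench-mounted, does not move. The brick forge beyond it (215 mm high) keeps 130 mm or more from every bar's middle.
- square_bar: Black square bar 360 x 12 x 12 mm on the rest, to be left. Origin in the middle of its underside, x along it.
- round_bar: Black round bar, diameter 14 mm, 380 mm long, on the rest, to be left. Origin in the middle of its underside, x along it.
- hammer: Cross-peen hammer lying on the bench, 280 mm, to be left. Origin underneath, in the handle.
- wire_brush: Wooden wire brush 240 mm, to be left. Origin underneath its middle.
- flux_tin: Tin, diameter 72, height 85 mm, to be left. Origin under its centre.
- loose_brick: Fire brick 230 x 114 x 64 mm, to be left. Origin under its centre.
- billet: Small cut steel piece 42 x 20 x 8 mm, to be left. Origin under its centre.

How it is judged:
By the outcome, as a careful person would: the job done as asked, in the order asked, and still so for the second after the job is handed in, while the arm keeps its last pose, push and grip.
It also fails if it takes over 64 s, if anything falls off the work surface, if the arm or the gripper's body presses on something with over 40 N, if the wrist force passes 120 N, or if a joint passes its speed limit or range.

## Working session

There is one attempt and no reset: what is moved stays moved. The work goes in short steps, Python scripts to look and compute and a tool call to move; the robot and the scene stay as the last step left them, time stands still between calls to the robot, and variables do not carry over. Pictures are saved under pics/ and viewed, and the job is handed in when it is done.

Besides the shell and the picture viewer there is one more tool, called after "Call:" as name(argument=value, ...), one argument or row to a line, values as JSON. servo_tool: Moves the arm, as the interface text tells. Its arguments: {"type":"object","properties":{"moves":{"type":"array"},"grip_force":{"type":"number"}},"required":["moves"]}

```bash
mkdir -p pics; cat > h.py <<'E'
from workcell import env, optics, order, models
import numpy as np, cv2
def K(d):
    h=d["pixels"].shape[0]; f=h/2/np.tan(np.radians(d["vertical_fov"])/2)
    return np.array([[f,0,d["cx"]],[0,f,d["cy"]],[0,0,1]])
E
python3 - <<'E'
from h import *
s=env.get_state(); print({k:np.round(v,4).tolist() for k,v in s.items()})
for n in ("side","top"):
    d=optics.read_camera(n); print(n,[k for k in d],{k:d[k] for k in d if k!="pixels"})
    cv2.imwrite(f"pics/{n}0.png",d["pixels"])
    for t in ["cropper","guard_hinge","guard_lip","window","stop_face","bar_center","rest","square_bar","round_bar","hammer","flux_tin","loose_brick"]:
        print(t,[(np.round(r["location"],1).tolist(),round(r["conf"],2)) for r in models.pinpoint(t,d)][:3])
E
```

```text
{'clock': 0.0, 'joint_pos': [1.1734, 0.314, 0.045, 1.3036, -0.0, 1.4312], 'qvel': [-0.0008, -0.0006, -0.0003, 0.0017, 0.0013, -0.0009], 'tau': [-0.0016, -48.0629, 29.8531, 0.0195, -0.0002, -0.0], 'tcp_pos': [0.1464, 0.5555, 0.2304], 'orientation': [0.7011, 0.0903, 0.7014, -0.0915], 'wrist_force': [-0.294, 0.219, 0.4954], 'ft_torque': [-0.0466, 0.0151, 0.0466], 'finger_gap': 0.0855}
side ['pixels', 'vertical_fov', 'cx', 'cy', 'extrinsics', 'shot'] {'vertical_fov': 55.814084028576, 'cx': 252.23664478755813, 'cy': 197.6191054422028, 'extrinsics': array([[ 0.81800073, -0.57501214,  0.0153571 , -0.37818953],
       [ 0.38404968,  0.56582764,  0.72961972, -0.38199444],
       [-0.42822966, -0.59093157,  0.68368065, -0.98544251],
       [ 0.        ,  0.        ,  0.        ,  1.        ]]), 'shot': 1}
cropper [([211.7, 217.0], 0.66), ([217.2, 171.8], 0.64), ([242.0, 174.8], 0.44)]
guard_hinge [([210.0, 177.1], 0.61)]
guard_lip [([218.1, 172.1], 0.96)]
window [([229.9, 199.3], 0.76)]
stop_face []
bar_center [([279.5, 317.1], 0.72), ([326.0, 295.1], 0.69)]
rest []
square_bar [([324.5, 294.1]
[... 353 characters left out ...]
88.312989707788, 'extrinsics': array([[-0.02847157, -0.99952607, -0.01170496,  0.12675063],
       [ 0.98111062, -0.03018463,  0.19107809, -0.59400348],
       [-0.19134084, -0.00604357,  0.98150505, -1.35744607],
       [ 0.        ,  0.        ,  0.        ,  1.        ]]), 'shot': 2}
cropper [([377.4, 205.8], 0.29)]
guard_hinge [([212.0, 230.9], 0.81)]
guard_lip [([226.4, 228.6], 0.79)]
window [([243.5, 231.0], 0.82)]
stop_face [([190.9, 240.1], 0.74)]
bar_center [([378.8, 255.3], 0.98)]
rest []
square_bar [([378.8, 205.1], 0.63)]
round_bar [([382.0, 228.9], 0.97)]
hammer [([317.2, 141.4], 0.55)]
flux_tin [([160.4, 165.9], 0.94)]
loose_brick [([117.1, 263.0], 0.64), ([189.6, 239.5], 0.4)]
```

View pics/side0.png

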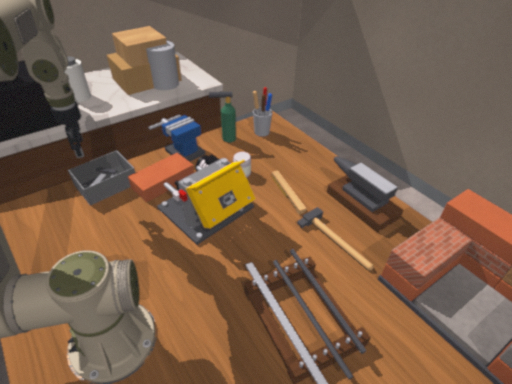

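View pics/top0.png

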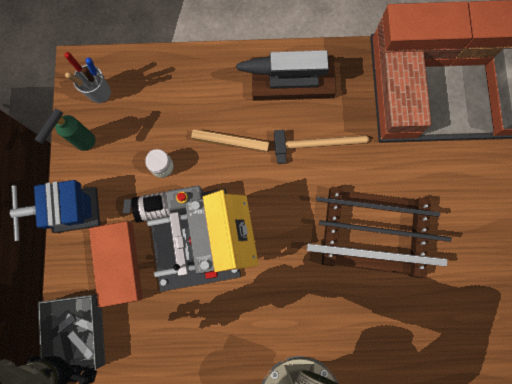

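The side view shows the cropper with its yellow guard raised, around (215,195). The flat bar is the bright one, from (250,265) to (320,380). In the top view the cropper is at (200,235) and the bright bar runs from (308,247) to (446,262). It is the bar nearest the robot.

```bash
cat >> h.py <<'E'
from scipy.spatial.transform import Rotation as R
from scipy.optimize import least_squares
def proj(d,P):
    P=np.atleast_2d(P); E=d["extrinsics"]; c=P@E[:3,:3].T+E[:3,3]
    c=c*np.array([1,-1,-1]); q=c@K(d).T; return q[:,:2]/q[:,2:]
def onplane(d,uv,z):
    uv=np.atleast_2d(uv).astype(float); E=d["extrinsics"]; Rm=E[:3,:3]; C=-Rm.T@E[:3,3]
    r=np.c_[uv,np.ones(len(uv))]@np.linalg.inv(K(d)).T*np.array([1,-1,-1]); r=r@Rm
    return C+r*((z-C[2])/r[:,2])[:,None]
def tri(d1,u1,d2,u2):
    f=lambda p:np.r_[proj(d1,p)[0]-u1,proj(d2,p)[0]-u2]
    r=least_squares(f,[.4,0,.1]); return r.x,r.fun
def R2(th): return np.array([[np.cos(th),-np.sin(th)],[np.sin(th),np.cos(th)]])
def crop2w(pose,p):
    p=np.atleast_2d(p); return np.c_[p[:,:2]@R2(pose[2]).T+pose[:2],p[:,2]]
def guard(p,a):  # own xz shut -> opened by a
    x,z=p[0]+.018,p[2]-.205
    return np.array([-.018+x*np.cos(a)+z*np.sin(a),p[1],.205-x*np.sin(a)+z*np.cos(a)])
LIP=np.array([-.078,0,.211]);WIN=np.array([-.055,0,.12]);HIN=np.array([-.018,0,.205]);STP=np.array([.04,0,.12])
def fitcrop(obs,x0=None):
    def f(v):
        o=[]
        for d,n,uv in obs:
            p={"guard_hinge":HIN,"stop_face":STP,"guard_lip":guard(LIP,v[3]),"window":guard(WIN,v[3])}[n]
            o+=list(proj(d,crop2w(v,p))[0]-uv)
        return o
    best=None
    for th in ([0,1.57,3.1,-1.57] if x0 is None else [x0[2]]):
        r=least_squares(f,[.45,.1,th,.7] if x0 is None else x0,loss="soft_l1")
        if best is None or r.cost<best.cost: best=r
    return best.x,np.array(f(best.x)).reshape(-1,2)
def barmask(d,name="bar_center"):
    m=models.outline_of(name,d); return m[0]["pixels"],m[0]["conf"]
E
cat > a.py <<'E'
from h import *
s=env.get_state(); Rm=R.from_quat(np.roll(s["orientation"],-1)).as_matrix(); print("tool axes\n",Rm.round(3))
D={n:optics.read_camera(n) for n in ("side","top")}
obs=[];lab=[]
for n,d in D.items():
    for t in ["guard_hinge","guard_lip","window","stop_face"]:
        r=models.pinpoint(t,d)
        if r and r[0]["conf"]>.5: obs.append((d,t,r[0]["location"])); lab.append((n,t,round(r[0]["conf"],2)))
v,res=fitcrop(obs); print("cropper",v.round(4),"deg",np.degrees(v[2]))
for l,r in zip(lab,res): print(l,r.round(1))
for n,d in D.items():
    m,c=barmask(d); ys,xs=np.nonzero(m); print(n,"mask",m.sum(),c)
    im=d["pixels"].copy(); im[m]=(255,0,255)
    for p in (HIN,STP,guard(LIP,v[3]),guard(WIN,v[3]),[-.2,0,.12]):
        q=proj(d,crop2w(v,p))[0]; cv2.circle(im,tuple(int(i) for i in q.round()),2,(0,255,0),-1)
    cv2.imwrite(f"pics/{n}1.png",im)
    P=onplane(d,np.c_[xs,ys],.058)[:,:2]
    (cx,cy),(w,h),an=cv2.minAreaRect((P*1000).astype(np.float32))
    e=np.linalg.eigh(np.cov(P.T))[1][:,1]
    t=(P-P.mean(0))@e; print(" mean",P.mean(0).round(4),"rect",cx,cy,w,h,"yaw deg",np.degrees(np.arctan2(*e[::-1])),"span",t.min(),t.max(), "midpt",(P.mean(0)+e*(t.min()+t.max())/2).round(4))
E
python3 a.py
```

```text
tool axes
 [[ 0.     0.255  0.967]
 [ 0.     0.967 -0.255]
 [-1.     0.    -0.   ]]
cropper [0.4494 0.2448 1.7021 0.6185] deg 97.52308759320749
('side', 'guard_hinge', 0.65) [-0.  -0.7]
('side', 'guard_lip', 0.76) [1.3 0.8]
('side', 'window', 0.72) [-0.  -1.6]
('side', 'stop_face', 0.65) [-122.5 -108.6]
('top', 'guard_hinge', 0.87) [1.  0.8]
('top', 'guard_lip', 0.68) [-1.4 -0.6]
('top', 'window', 0.73) [0.  1.4]
('top', 'stop_face', 0.89) [ 3.4 -0.6]
side mask 1222 0.72
 mean [ 0.39   -0.2568] rect 393.77001953125 -231.29458618164062 393.0245666503906 26.138511657714844 yaw deg 82.0962729623725 span -0.1707653518099611 0.22228753344183913 midpt [ 0.3935 -0.2313]
top mask 3358 0.69
 mean [0.474  0.1869] rect 480.58551025390625 186.94073486328125 235.19029235839844 129.7493133544922 yaw deg -168.92419249839864 span -0.12445424735741496 0.11401438803491963 midpt [0.4792 0.1879]
```

```bash
cat >> h.py <<'E'
def barfit(d,z=.058,thr=140,roi=None,min_area=200):
    im=d["pixels"].astype(int); g=im.min(2); sat=im.max(2)-g
    m=((g>thr)&(sat<45)).astype(np.uint8)
    if roi: k=np.zeros_like(m); k[roi[1]:roi[3],roi[0]:roi[2]]=1; m*=k
    n,L,st,ce=cv2.connectedComponentsWithStats(m); i=1+np.argmax(st[1:,4])
    ys,xs=np.nonzero(L==i); P=onplane(d,np.c_[xs,ys],z)[:,:2]
    e=np.linalg.eigh(np.cov(P.T))[1][:,1]; e*=np.sign(e[1]); t=(P-P.mean(0))@e; w=(P-P.mean(0))@np.array([-e[1],e[0]])
    return P.mean(0)+e*(t.min()+t.max())/2, np.degrees(np.arctan2(e[1],e[0])), np.ptp(t), np.ptp(w), L==i
E
python3 - <<'E'
from h import *
for n,roi in (("top",(295,190,460,280)),("side",(240,255,345,384))):
    d=optics.read_camera(n); 
    for thr in (120,150):
        r=barfit(d,roi=roi,thr=thr); print(n,thr,r[0].round(4),r[1:4])
    im=d["pixels"].copy(); im[r[4]]=(255,0,255); 
    cv2.imwrite(f"pics/{n}2.png",cv2.resize(im[roi[1]-60:roi[3],roi[0]-100:roi[2]],None,fx=2.5,fy=2.5))
    m=models.outline_of("bar_center",d)
    for q in m[:3]: print(q["conf"],np.round(q["location"]),q["pixels"].sum())
E
```

```text
top 120 [ 0.3931 -0.2319] (np.float64(82.09971091121027), np.float64(0.39806457517865496), np.float64(0.02822879832688235))
top 150 [ 0.3931 -0.2322] (np.float64(82.04123549961693), np.float64(0.39720285906445413), np.float64(0.01854924828786199))
0.69 [377. 256.] 952
side 120 [ 0.3932 -0.2312] (np.float64(82.1766770409481), np.float64(0.3930674312576934), np.float64(0.04612868165660029))
side 150 [ 0.3934 -0.2317] (np.float64(82.15827244588543), np.float64(0.39002739759118166), np.float64(0.024035000823169922))
0.63 [292. 333.] 1071
```

View pics/top1.png

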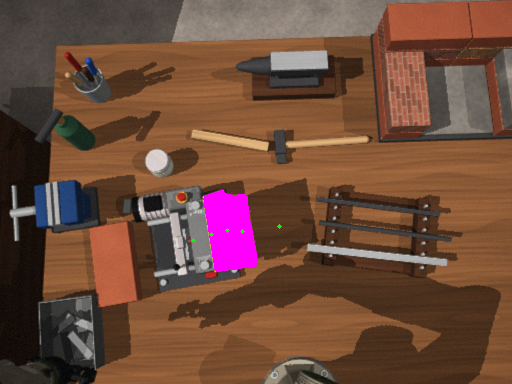

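View pics/top2.png

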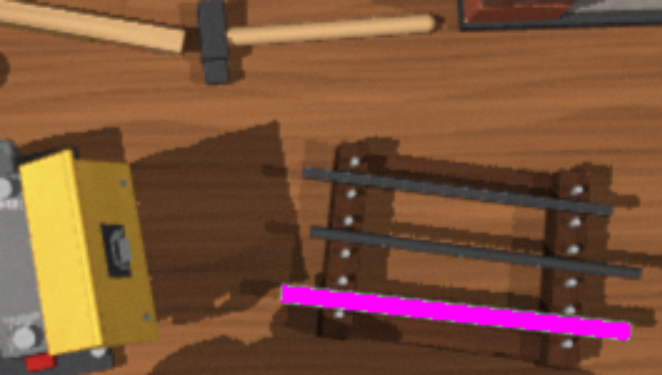

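View pics/side1.png

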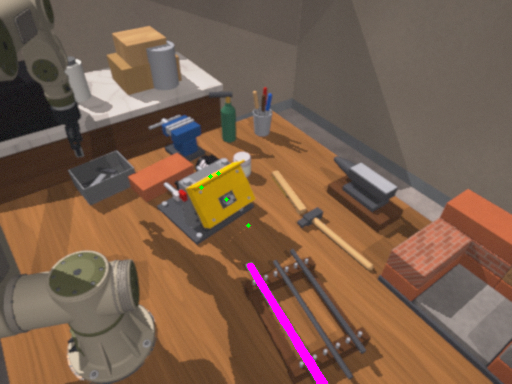

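The green overlay matches the guard, and both cameras agree on the bar: centre (0.393, −0.232), yaw 82.1°. First I'll close the gripper and move above the guard lip.

Call:
servo_tool(
  moves=[
    [-3.5,-2,3,0,1],
    [-3.5,-3,4,0,1],
    [0,-3,4.2,0,1],
    [0,-3,4.2,0,1],
    [0,-3,4.2,0,1],
    [0,-3,4.2,0,1],
    [0,-3,4.2,0,1],
    [0,-3,4.2,0,1],
    [0,-3,4.2,0,1],
    [0,-3,3.6,0,1],
  ],
  grip_force=100,
)

```text
clock: 3.35
tcp_pos: [0.4606, 0.1721, 0.3014]
orientation: [0.701, 0.091, 0.701, -0.091]
wrist_force: [0.7, 0.1, -0.4]
finger_gap: -0.0001
```

Call:
servo_tool(
  moves=[
    [2.5,0,0,0,1],
    [2,0,0,0,1],
    [0.5,0,0,0,1],
    [0.5,0,0,0,1],
    [0.5,0,0,0,1],
    [0.5,0,0,0,1],
    [0.5,0,0,0,1],
    [0.5,0,0,0,1],
    [0.5,0,0,0,1],
    [0.4,0,0,0,1],
  ],
)

```text
clock: 4.6
tcp_pos: [0.4603, 0.1739, 0.2184]
orientation: [0.702, 0.091, 0.7, -0.09]
wrist_force: [0.4, -0.3, 4.0]
finger_gap: -0.0001
```

Call:
servo_tool(
  moves=[
    [0.3,0,0,0,1],
    [0.2,0,0,0,1],
    [0.1,0,0,0,1],
    [0.1,0,0,0,1],
    [0,0,0,0,1],
    [0,0,0,0,1],
    [0,0,0,0,1],
    [0,0,0,0,1],
    [0,0,0,0,1],
    [0,0,0,0,1],
  ],
)

```text
clock: 5.85
tcp_pos: [0.4596, 0.1745, 0.211]
orientation: [0.701, 0.091, 0.701, -0.09]
wrist_force: [0.3, 2.1, 8.7]
finger_gap: 0.0003
```

Call:
servo_tool(
  moves=[
    [0.1,0,0,0,1],
    [0.1,0,0,0,1],
    [0.1,0,0,0,1],
    [0,0,0,0,1],
    [0,0,0,0,1],
    [0,0,0,0,1],
    [0,0,0,0,1],
    [0,0,0,0,1],
    [0,0,0,0,1],
    [0,0,0,0,1],
  ],
)

```text
clock: 7.1
tcp_pos: [0.4597, 0.1745, 0.2109]
orientation: [0.702, 0.092, 0.7, -0.09]
wrist_force: [-6.7, 0.5, 26.1]
finger_gap: 0.0002
```

The force rose to 26 N with no further motion, so the guard is on its hard stop. Next I'll go over to the bar.

Call:
servo_tool(
  moves=[
    [-2,0,0,0,1],
    [-2,-3,0.3,0,0],
    [0,-5,0.5,0,0],
    [0,-5,0.5,0,0],
    [0,-5,0.5,0,0],
    [0,-5,0.5,0,0],
    [0,-5,0.5,0,0],
    [0,-5,0.5,0,0],
    [0,-5,0.5,0,0],
    [0,-3,0.5,0,0],
  ],
)

```text
clock: 8.35
tcp_pos: [0.3953, -0.2353, 0.2462]
orientation: [0.7, 0.092, 0.702, -0.091]
wrist_force: [0.0, 0.7, -0.1]
finger_gap: 0.0429
```

Call:
servo_tool(
  moves=[
    [0,0,0,0.181,0],
    [0,0,0,0.181,0],
    [0,0,0,0.181,0],
    [0,0,0,0.181,0],
    [0,0,0,0.181,0],
    [0,0,0,0.181,0],
    [0,0,0,0.181,0],
    [0,0,0,0.183,0],
    [0,0,0,0,0],
    [0,0,0,0,0],
  ],
)

```text
clock: 9.6
tcp_pos: [0.3962, -0.2334, 0.2468]
orientation: [-0.465, -0.532, -0.466, 0.532]
wrist_force: [0.6, -0.1, 0.1]
finger_gap: 0.0426
```

```bash
cat > b.py <<'E'
from h import *
import sys
tag=sys.argv[1]
s=env.get_state(); Rm=R.from_quat(np.roll(s["orientation"],-1)).as_matrix(); print("tool axes\n",Rm.round(4)); print(s["tcp_pos"],s["finger_gap"],s["clock"])
print("yaw of tool y deg",np.degrees(np.arctan2(Rm[1,1],Rm[0,1])))
D={n:optics.read_camera(n) for n in ("side","top")}
obs=[];lab=[]
for n,d in D.items():
    cv2.imwrite(f"pics/{n}{tag}.png",d["pixels"])
    for t in ["guard_hinge","guard_lip","window","stop_face"]:
        r=models.pinpoint(t,d)
        if r and r[0]["conf"]>.5 and not(n=="side" and t=="stop_face"): obs.append((d,t,r[0]["location"])); lab.append((n,t,round(r[0]["conf"],2)))
v,res=fitcrop(obs); print("cropper",v.round(4),"deg",np.degrees(v[2]))
for l,r in zip(lab,res): print(l,r.round(1))
tgt=np.array([.3931,-.232,.054-.019]); 
dl=tgt-s["tcp_pos"]; print("to grasp tool cm",(Rm.T@dl*100).round(2))
E
python3 b.py 3
```

```text
tool axes
 [[-9.000e-04  9.910e-01 -1.335e-01]
 [ 1.000e-03 -1.335e-01 -9.910e-01]
 [-1.000e+00 -1.100e-03 -9.000e-04]]
[ 0.3962211  -0.23344575  0.24675534] 0.04261534394423026 9.6
yaw of tool y deg -7.67300473449085
cropper [ 0.449   0.2486 -4.5694 -0.0261] deg -261.80564761879754
('side', 'guard_hinge', 0.71) [-0.5 -2.8]
('side', 'guard_lip', 0.75) [ 2.6 -0.3]
('side', 'window', 0.84) [-0.4  0.6]
('top', 'guard_hinge', 0.77) [ 0.  -1.6]
('top', 'guard_lip', 0.78) [-1.   2.5]
('top', 'stop_face', 0.56) [3.9 0.2]
to grasp tool cm [21.18 -0.31 -0.08]
```

View pics/side3.png

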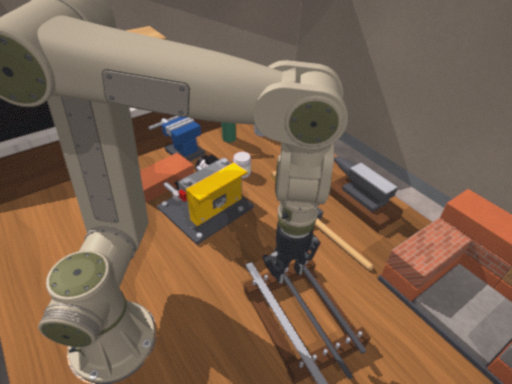

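View pics/top3.png

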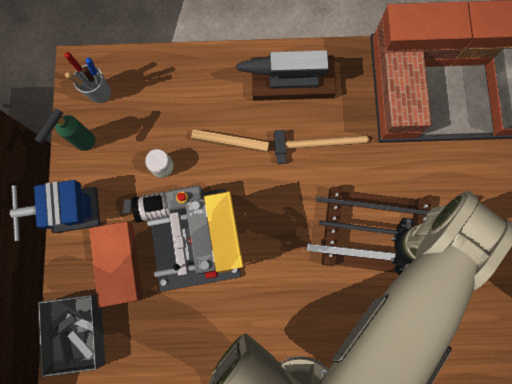

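The guard is shut: in the top view its panel lies flat at (225,230), and in the side view the window is at (220,201). The gripper is straddling the bar, so I'll descend and grasp.

Call:
servo_tool(
  moves=[
    [4.5,-0.3,-0.1,-0.004,0],
    [5,0,0,0,0],
    [5,0,0,0,0],
    [4,0,0,0,0],
    [2,0,0,0,0],
    [0.8,0,0,0,0],
    [0,0,0,0,0],
    [0,0,0,0,1],
    [0,0,0,0,1],
    [0,0,0,0,1],
  ],
  grip_force=100,
)

```text
clock: 11.35
tcp_pos: [0.3947, -0.2331, 0.0357]
orientation: [0.467, 0.532, 0.465, -0.532]
wrist_force: [-0.4, 0.7, 5.6]
finger_gap: 0.0178
```

Call:
servo_tool(
  moves=[
    [0,0,0,0,1],
    [0,0,0,0,1],
    [0,0,0,0,1],
    [0,0,0,0,1],
    [-1,0,0,0,1],
    [-1.5,0,0,0,1],
    [-1.5,0,0,0,1],
    [-2,0,0,0,1],
    [-2,0,0,0,1],
    [0,0,0,0,1],
  ],
)

```text
clock: 12.6
tcp_pos: [0.3943, -0.2329, 0.1155]
orientation: [0.466, 0.532, 0.465, -0.532]
wrist_force: [0.8, -0.2, -5.6]
finger_gap: 0.0179
```

```bash
python3 b.py 4; python3 - <<'E'
import cv2
a=cv2.imread("pics/side4.png");b=cv2.imread("pics/top3.png")
cv2.imwrite("pics/s4z.png",cv2.resize(a[150:250,150:280],None,fx=6,fy=6,interpolation=cv2.INTER_CUBIC))
cv2.imwrite("pics/t3z.png",cv2.resize(b[170:300,110:270],None,fx=4.6,fy=4.6,interpolation=cv2.INTER_CUBIC))
E
```

```text
tool axes
 [[ 0.0018  0.9912 -0.1326]
 [-0.0015 -0.1326 -0.9912]
 [-1.      0.002   0.0013]]
[ 0.39425704 -0.2329153   0.11549648] 0.017922756199718247 12.6
yaw of tool y deg -7.619585382178284
cropper [0.4494 0.2452 1.6555 0.077 ] deg 94.85209333212946
('side', 'guard_hinge', 0.88) [-1.1 -3.6]
('side', 'guard_lip', 0.75) [ 0.9 -0.8]
('side', 'window', 0.92) [-0.3  0.2]
('top', 'guard_hinge', 0.75) [-1.5  0.3]
('top', 'guard_lip', 0.73) [0.9 0.2]
('top', 'stop_face', 0.68) [ 4.6 -0.3]
to grasp tool cm [ 8.05 -0.14 -0.09]
```

View pics/side4.png

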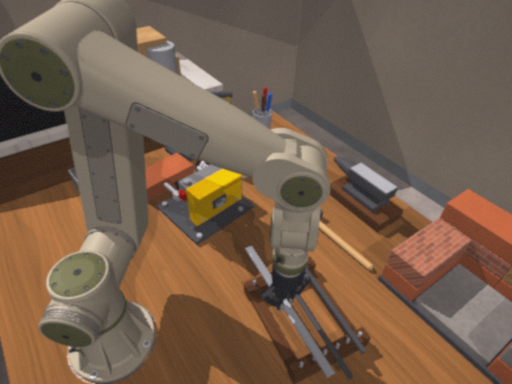

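View pics/s4z.png

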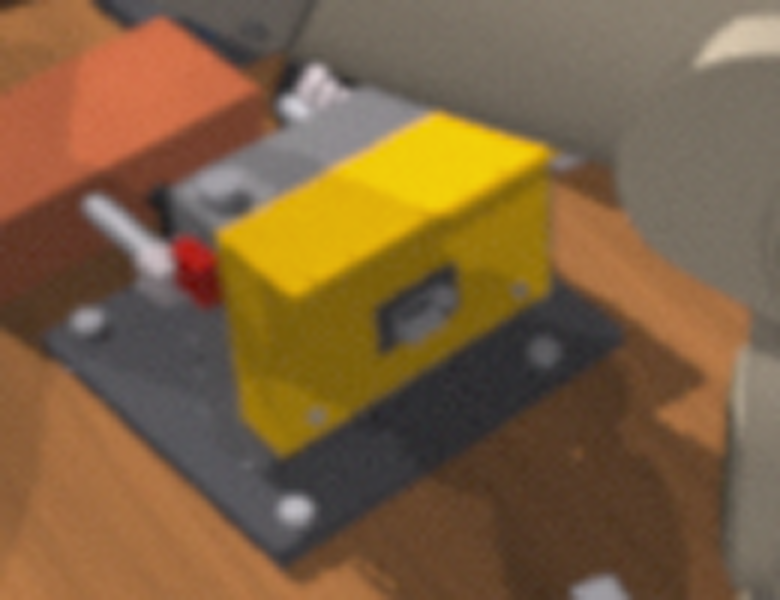

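View pics/t3z.png

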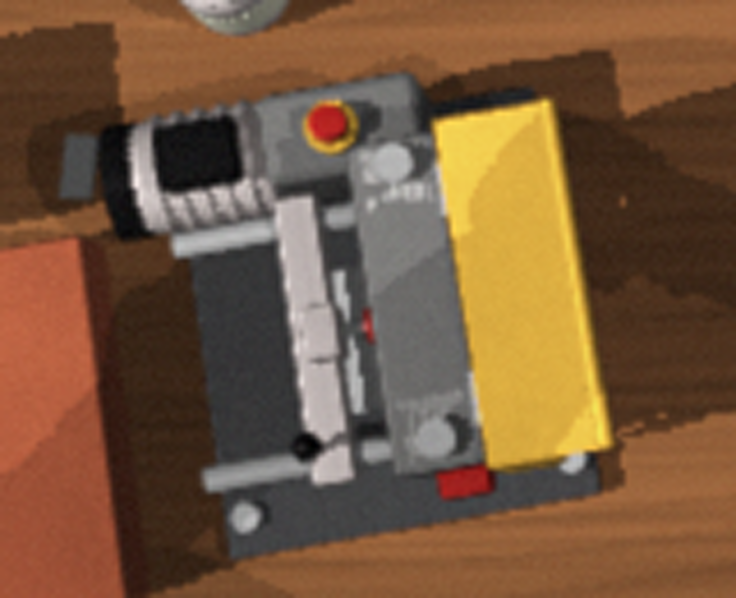

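```bash
cat > c.py <<'E'
from h import *
d={n:optics.read_camera(n) for n in ("top","side")}
im=cv2.imread("pics/top3.png").astype(int)
m=((im[...,2]>120)&(im[...,1]>90)&(im[...,0]<im[...,1]*0.62)&(im[...,2]-im[...,1]<75)).astype(np.uint8)
m[:,:190]=0; m[:170]=0; m[300:]=0; m[:,260:]=0
n,L,st,_=cv2.connectedComponentsWithStats(m); i=1+np.argmax(st[1:,4]); m=(L==i)
ys,xs=np.nonzero(m); P=onplane(d["top"],np.c_[xs,ys],.211)[:,:2]
(c,wh,a)=cv2.minAreaRect((P*1000).astype(np.float32)); print(c,wh,a)
# edge fits: rows -> right (lip) and left (hinge) edge subpixel
R_=[];L_=[]
for r in range(ys.min()+6,ys.max()-6):
    c_=xs[ys==r]; R_.append((c_.max()+.5,r)); L_.append((c_.min()-.5,r))
for nm,q in (("lip",R_),("hinge",L_)):
    Q=onplane(d["top"],np.array(q),.211)[:,:2]; 
    vx,vy,x0,y0=cv2.fitLine((Q*1000).astype(np.float32),cv2.DIST_HUBER,0,.01,.01).ravel(); nn=np.degrees(np.arctan2(vy,vx)); print(nm,"edge dir",nn,(x0,y0))
T_=[];B_=[]
for cc in range(213,232):
    r_=ys[xs==cc]; T_.append((cc,r_.min()-.5)); B_.append((cc,r_.max()+.5))
for nm,q in (("top",T_),("bot",B_)):
    Q=onplane(d["top"],np.array(q),.211)[:,:2]
    vx,vy,x0,y0=cv2.fitLine((Q*1000).astype(np.float32),cv2.DIST_HUBER,0,.01,.01).ravel(); print(nm,np.degrees(np.arctan2(vy,vx)),(x0,y0))
o=im.astype(np.uint8).copy(); cs,_=cv2.findContours(m.astype(np.uint8),0,1); cv2.drawContours(o,cs,-1,(255,0,0),1)
cv2.imwrite("pics/t3m.png",cv2.resize(o[170:300,110:270],None,fx=4.6,fy=4.6,interpolation=cv2.INTER_NEAREST))
E
python3 c.py
```

```text
(458.6191101074219, 195.28695678710938) (201.44558715820312, 71.22608947753906) 8.45425033569336
lip edge dir 8.866406 (np.float32(459.26077), np.float32(160.39998))
hinge edge dir 8.728956 (np.float32(461.50986), np.float32(231.38887))
top -83.04536 (np.float32(559.42596), np.float32(198.43073))
bot -83.72068 (np.float32(357.3531), np.float32(194.48514))
```

View pics/t3m.png

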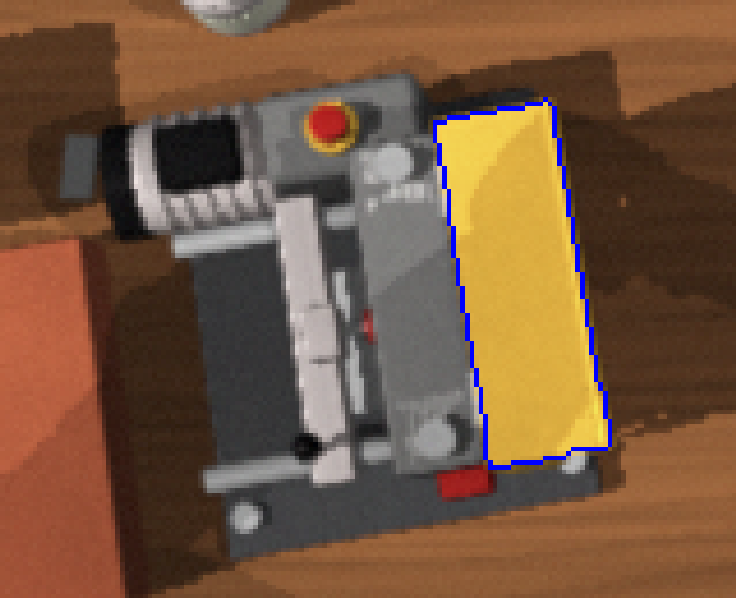

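The bar is gripped and lifted. From the panel edges, the cropper yaw is about 98.6° and its origin is about (0.4505, 0.2475). Next I'll swing the bar onto the feed line, short of the window.

Call:
servo_tool(
  moves=[
    [0,0,0,-0.071,1],
    [0,0,0,-0.071,1],
    [0,0,0,-0.071,1],
    [0,0,0,-0.07,1],
    [0,2,-2.8,0,1],
    [0,2.5,-3.3,0,1],
    [0,2.5,-3.3,0,1],
    [0,2.5,-3.3,0,1],
    [0,2,-2.6,0,1],
    [0,1.2,-1.7,0,1],
  ],
)

```text
clock: 14.45
tcp_pos: [0.4946, -0.0438, 0.1143]
orientation: [0.536, 0.461, 0.536, -0.461]
wrist_force: [0.2, 0.1, -6.0]
finger_gap: 0.0175
```

Call:
servo_tool(
  moves=[
    [0.7,0,0,0,1],
    [0.4,0,0,0,1],
    [0,0,0,0,1],
    [0,0,0,0,1],
    [0,0,0,0,1],
    [0,0,0,0,1],
    [0,0,0,0,1],
    [0,0,0,0,1],
    [0,0,0,0,1],
    [0,0,0,0,1],
  ],
)

```text
clock: 15.7
tcp_pos: [0.4938, -0.0453, 0.1033]
orientation: [0.536, 0.461, 0.536, -0.461]
wrist_force: [0.3, 0.3, -5.3]
finger_gap: 0.018
```

```bash
python3 b.py 5; python3 - <<'E'
import cv2
a=cv2.imread("pics/side5.png");b=cv2.imread("pics/top5.png")
cv2.imwrite("pics/s5z.png",cv2.resize(a[170:300,170:300],None,fx=4.6,fy=4.6,interpolation=cv2.INTER_CUBIC))
cv2.imwrite("pics/t5z.png",cv2.resize(b[170:300,190:360],None,fx=4.6,fy=4.6,interpolation=cv2.INTER_CUBIC))
E
```

```text
tool axes
 [[ 0.000e+00  9.888e-01  1.495e-01]
 [ 1.000e-04  1.495e-01 -9.888e-01]
 [-1.000e+00  0.000e+00 -1.000e-04]]
[ 0.49384807 -0.04526254  0.1032687 ] 0.017966916625884802 15.7
yaw of tool y deg 8.5996112838391
cropper [0.4492 0.2477 1.7161 0.0406] deg 98.32646662564338
('side', 'guard_hinge', 0.76) [-0.6 -0.5]
('side', 'guard_lip', 0.9) [ 1.3 -1.7]
('side', 'window', 0.92) [-1.1  1. ]
('top', 'guard_hinge', 0.59) [-2.9 -2.1]
('top', 'guard_lip', 0.87) [0.5 0.7]
('top', 'stop_face', 0.58) [2.8 0.2]
to grasp tool cm [  6.83 -12.75  16.96]
```

View pics/s5z.png

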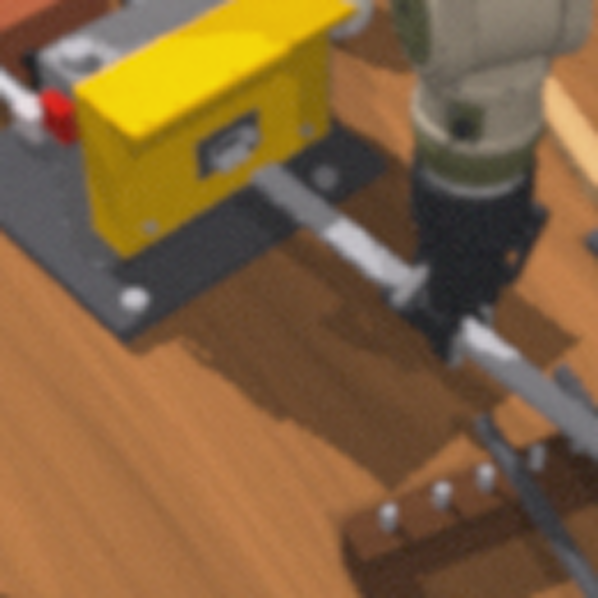

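View pics/t5z.png

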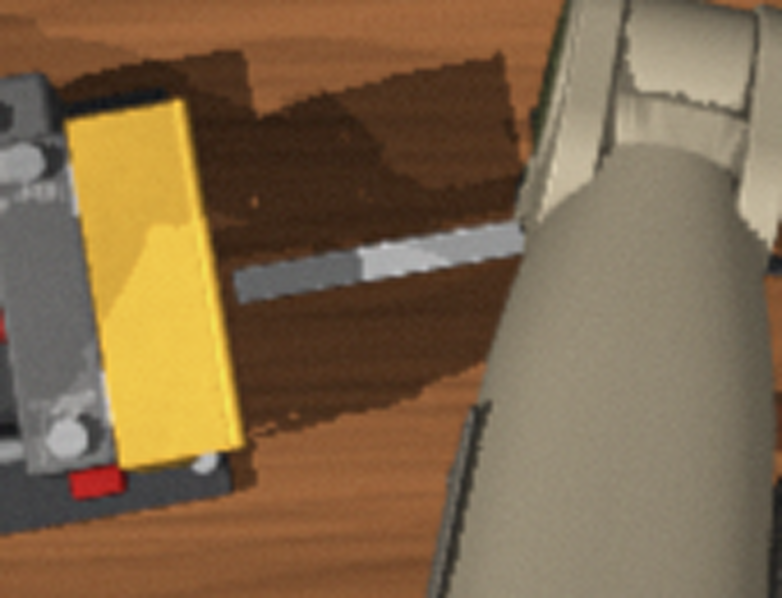

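```bash
cat > e.py <<'E'
from h import *
d={n:optics.read_camera(n) for n in ("top","side")}
S=lambda *q:np.array(q)/6+150
# corners in side: hinge-left(+y own), lip-left, lip-right, hinge-right
so=[S(218,237),S(297,296),S(553,152),S(437,112)]
T=lambda a,b:np.array([a/4.6+110,b/4.6+170])
to=[T(486,467),T(610,448),T(552,98),T(433,122)]
def f(v,full=False):
    hx,z=v[3],v[4]
    C=np.array([[hx,.099,z],[-.089,.099,z],[-.089,-.099,z],[hx,-.099,z]])
    W=crop2w(v,C); o=[]
    o+=list((proj(d["side"],W)-so).ravel()); o+=list((proj(d["top"],W)-to).ravel())
    wb=proj(d["side"],crop2w(v,[-.063,0,.12]))[0]-S(419,307); 
    return np.r_[o,wb*1.0,(v[3]+.018)/.003,(v[4]-.209)/.002]
b=None
for th in (1.72,1.72+np.pi):
    r=least_squares(f,[.4505,.2475,th,-.018,.209],loss="soft_l1")
    if b is None or r.cost<b.cost:b=r
print(b.x.round(4),np.degrees(b.x[2])); print(f(b.x).reshape(-1,2).round(1).tolist())
v=b.x; u=np.array([np.cos(v[2]),np.sin(v[2])]); print("window line pt",crop2w(v,WIN))
np.save("crop.npy",v)
# bar edges top (z=.124)
im=d["top"]["pixels"].astype(int); lum=im.mean(2)
E
python3 e.py
python3 - <<'E'
import cv2
import sys; sys.path.insert(0,'.')
a=cv2.imread("pics/side5.png");b=cv2.imread("pics/top5.png")
cv2.imwrite("pics/s5y.png",cv2.resize(a[185:265,200:290],None,fx=8,fy=7.4,interpolation=cv2.INTER_NEAREST)) 
cv2.imwrite("pics/t5y.png",cv2.resize(b[210:245,230:312],None,fx=9,fy=9,interpolation=cv2.INTER_NEAREST)) 
E
```

```text
[ 0.4495  0.2487  8.0029 -0.0195  0.2067] 458.52979101182314
[[-1.4, -0.5], [-0.8, 1.1], [4.8, -3.2], [10.1, -6.1], [0.3, 0.3], [0.2, -0.5], [-0.1, 0.7], [-0.2, 0.1], [-0.0, 0.3], [-0.5, -1.1]]
window line pt [[0.45770188 0.19434284 0.12      ]]
```

View pics/t5y.png

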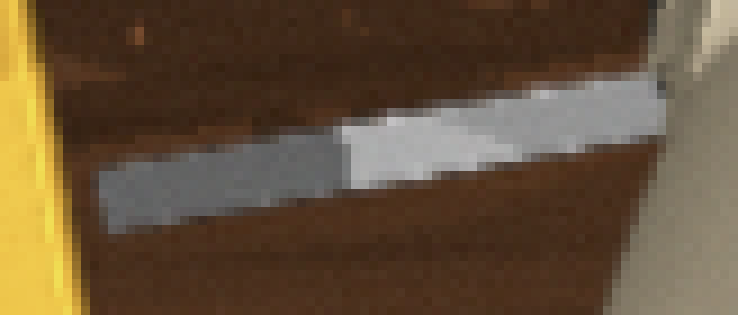

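View pics/s5y.png

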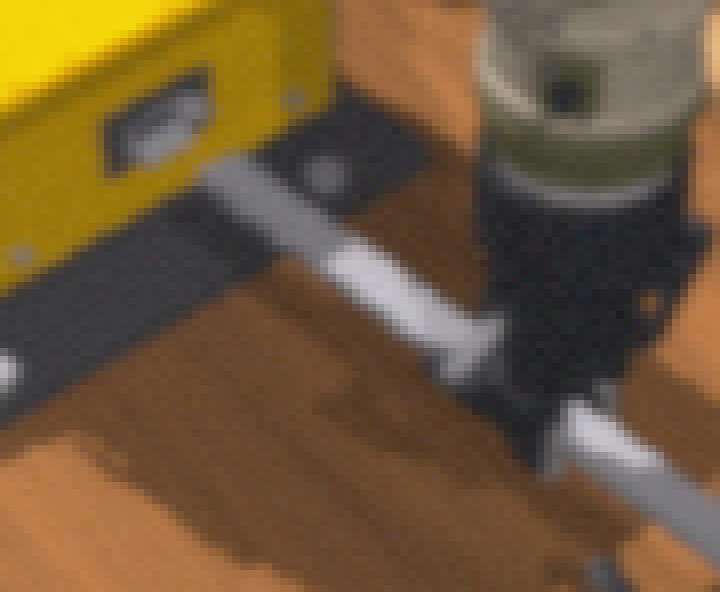

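```bash
cat > m.py <<'E'
from h import *
import sys
tag=sys.argv[1]; zt=float(sys.argv[2]) if len(sys.argv)>2 else .124
v=np.load("crop.npy"); th=v[2]%(2*np.pi)
d={n:optics.read_camera(n) for n in ("top","side")}
s=env.get_state()
for n,dd in d.items(): cv2.imwrite(f"pics/{n}{tag}.png",dd["pixels"])
im=d["top"]["pixels"].astype(int)
g=((im[...,0]>65)&(im.max(2)-im.min(2)<30)).astype(np.uint8); k=np.zeros_like(g); k[205:245,236:300]=1; g*=k
n,L,st,_=cv2.connectedComponentsWithStats(g); i=1+np.argmax(st[1:,4]); ys,xs=np.nonzero(L==i)
E1=[];E2=[]
for c in range(xs.min()+3,min(xs.max()-2,298)):
    # subpixel edges: use gray-ness (blue channel) profile
    r=ys[xs==c]; col=im[:,c,0].astype(float)
    mid=col[r.min()+1:r.max()].mean()
    a=col[r.min()-4:r.min()-1].mean(); b=col[r.max()+2:r.max()+5].mean()
    def cross(y,step,bg):
        t=(mid+bg)/2
        while col[y]>t: y+=step
        y0=y; return y0-step*( (t-col[y0])/(col[y0-step]-col[y0]) )
    E1.append((c,cross(int(r.mean()),-1,a))); E2.append((c,cross(int(r.mean()),1,b)))
fits=[]
for E in (E1,E2):
    Q=onplane(d["top"],np.array(E),zt)[:,:2]*1000
    vx,vy,x0,y0=cv2.fitLine(Q.astype(np.float32),cv2.DIST_HUBER,0,.01,.01).ravel()
    if vy<0: vx,vy=-vx,-vy
    loc=(np.array([[x0,y0]])/1000-v[:2])@R2(th); 
    fits.append((np.degrees(np.arctan2(vy,vx)),loc[0]*1000)); print("edge yaw",fits[-1])
yaw=np.mean([f[0] for f in fits]); dy=yaw-np.degrees(th)
mid=np.mean([f[1] for f in fits],0); print("bar yaw",yaw,"err deg",dy,"mid own mm",mid,"lateral at window",mid[1]+np.tan(np.radians(dy))*(-55-mid[0]))
e=onplane(d["top"],[[xs.min()-.5,ys[xs==xs.min()].mean()]],zt)[0,:2]; print("end own",((e-v[:2])@R2(th)*1000).round(1))
t=(np.array(s["tcp_pos"])[:2]-v[:2])@R2(th)*1000; print("tcp own",t.round(1),"z",s["tcp_pos"][2],s["clock"])
# side overlay
o=d["side"]["pixels"].copy(); o=cv2.resize(o[185:265,200:290],None,fx=8,fy=7.4,interpolation=cv2.INTER_CUBIC)
def dr(P,col):
    q=proj(d["side"],crop2w(v,P)); q=((q+.5-[200,185])*[8,7.4]).astype(int); cv2.polylines(o,[q.reshape(-1,1,2)],False,col,1)
end=((e-v[:2])@R2(th))[0]; yb=mid[1]/1000
dr([[-.055,y,z] for y,z in ((.011,.115),(-.011,.115),(-.011,.125),(.011,.125),(.011,.115))],(0,255,0))
dr([[-.063,y,z] for y,z in ((.019,.107),(-.019,.107),(-.019,.133),(.019,.133),(.019,.107))],(255,255,0))
zc=zt-.004
dr([[x,yb+s_*.01,zt] for s_,x in ((1,end-.15),(1,end),(-1,end),(-1,end-.15))],(0,0,255))
dr([[end,yb+y,zc+z] for y,z in ((.01,-.004),(-.01,-.004),(-.01,.004),(.01,.004),(.01,-.004))],(255,0,255))
cv2.imwrite(f"pics/o{tag}.png",o)
E
python3 m.py 6
```

```text
edge yaw (np.float32(98.54834), array([-173.40816555,   -9.28639555]))
edge yaw (np.float32(98.244484), array([-181.14016131,   11.28171708]))
bar yaw 98.39641 err deg -0.13338293076846242 mid own mm [-177.27416343    0.99766077] lateral at window 0.7130095071261899
end own [-96.9  -1.7]
tcp own [-2.973e+02 -2.000e-01] z 0.10327687573634238 16.4
```

View pics/o6.png

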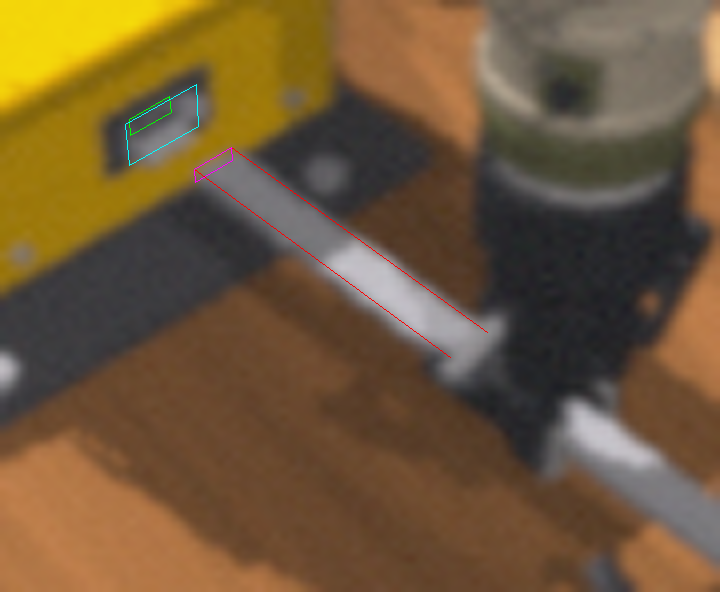

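```bash
python3 - <<'E'
import cv2,numpy as np
ims=[cv2.imread(f"pics/side{k}.png").astype(float) for k in (3,4,5,6)]
a=np.mean(ims,0)[188:212,205:241]; a=np.clip(a*1.3,0,255).astype(np.uint8)
a=cv2.resize(a,None,fx=20,fy=20,interpolation=cv2.INTER_CUBIC)
for i in range(0,36,4): cv2.putText(a,str(205+i),(i*20,10),0,.35,(255,255,255)); cv2.line(a,(i*20,12),(i*20,20),(255,255,255))
for i in range(0,24,4): cv2.putText(a,str(188+i),(0,i*20+10),0,.35,(255,255,255))
cv2.imwrite("pics/bez.png",a)
from h import *
v=np.load("crop.npy")
d=optics.read_camera("side")
print("win -55",proj(d,crop2w(v,WIN)),"-63",proj(d,crop2w(v,[-.063,0,.12])))
for y in(.019,-.019):
  for z in (.107,.133): print(y,z,proj(d,crop2w(v,[-.063,y,z])).round(1))
E
```

```text
win -55 [[218.29240943 200.21510539]] -63 [[219.8291625  201.42861491]]
0.019 0.107 [[215.6 206.9]]
0.019 0.133 [[215.2 201.3]]
-0.019 0.107 [[224.3 201.6]]
-0.019 0.133 [[224.  195.9]]
```

View pics/bez.png

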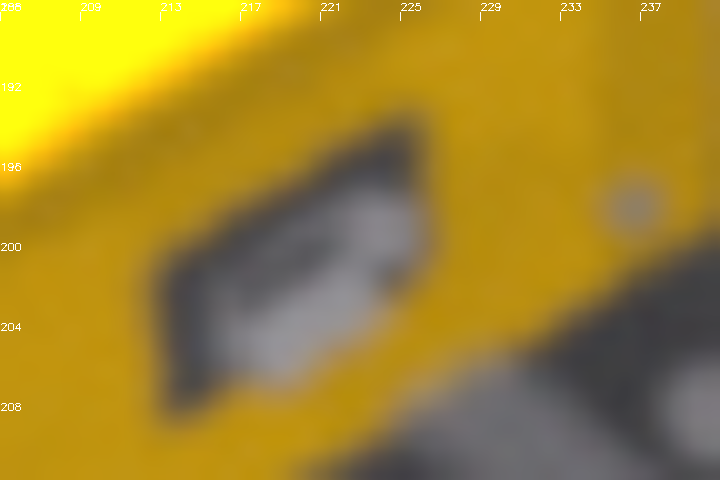

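```bash
python3 - <<'E'
import cv2,numpy as np
a=np.mean([cv2.imread(f"pics/side{k}.png").astype(float) for k in (5,6)],0)[200:236,222:262]
a=cv2.resize(np.clip(a*1.3,0,255).astype(np.uint8),None,fx=16,fy=16,interpolation=cv2.INTER_NEAREST)
from h import *
v=np.load("crop.npy"); d=optics.read_camera("side")
def dr(P,col):
    q=proj(d,crop2w(v,P)); q=((q+.5-[222,200])*16).astype(int); cv2.polylines(a,[q.reshape(-1,1,2)],False,col,1)
end=-.097;yb=.001
for zt,c in ((.124,(0,0,255)),(.122,(0,255,0))):
    dr([[x,yb+s_*.01,zt] for s_,x in ((1,end-.15),(1,end),(-1,end),(-1,end-.15))],c)
    dr([[end-.15,yb+.01,zt-.008],[end,yb+.01,zt-.008],[end,yb+.01,zt]],c)
cv2.imwrite("pics/sb.png",a)
E
```

```text
(no output)
```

View pics/sb.png

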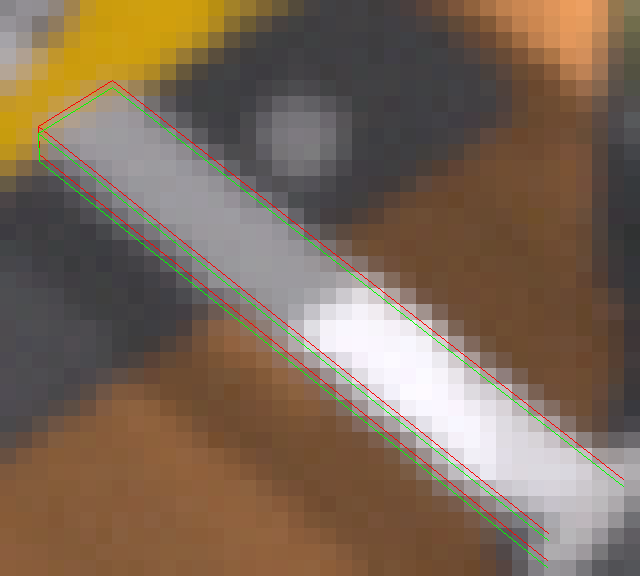

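The bar matches the feed line in both views. Lateral error is about 0.7 mm and yaw error about 0.1°. By kinematics it is about 1 mm high. I'll trim that and feed into the window.

Call:
servo_tool(
  moves=[
    [0.1,0.05,0,0,1],
    [0,0,-1,0,1],
    [0,0,-1.5,0,1],
    [0,0,-0.8,0,1],
    [0,0,-0.4,0,1],
    [0,0,-0.4,0,1],
    [0,0,-0.4,0,1],
    [0,0,-0.4,0,1],
    [0,0,0,0,1],
    [0,0,0,0,1],
  ],
)

```text
clock: 17.75
tcp_pos: [0.4871, 0.0032, 0.1023]
orientation: [0.536, 0.461, 0.536, -0.461]
wrist_force: [0.8, 0.3, -5.8]
finger_gap: 0.018
```

The end is inside the throat with no contact force. Continuing.

Call:
servo_tool(
  moves=[
    [0,0,-0.5,0,1],
    [0,0,-0.5,0,1],
    [0,0,-0.5,0,1],
    [0,0,-0.5,0,1],
    [0,0,-0.5,0,1],
    [0,0,-0.5,0,1],
    [0,0,-0.5,0,1],
    [0,0,-0.5,0,1],
    [0,0,0,0,1],
    [0,0,0,0,1],
  ],
)

```text
clock: 19.0
tcp_pos: [0.481, 0.0429, 0.1023]
orientation: [0.536, 0.461, 0.536, -0.461]
wrist_force: [1.5, 0.8, -6.5]
finger_gap: 0.0178
```

```bash
python3 - <<'E'
from h import *
s=env.get_state(); print(s["wrist_force"].round(2) if hasattr(s["wrist_force"],'round') else s["wrist_force"],s["ft_torque"])
v=np.load("crop.npy"); th=v[2]%(2*np.pi); print("tcp own",((np.array(s["tcp_pos"])[:2]-v[:2])@R2(th)*1000).round(1))
a=optics.read_camera("side")["pixels"];b=optics.read_camera("top")["pixels"]
cv2.imwrite("pics/s7.png",np.hstack([cv2.resize(a[160:260,170:270],None,fx=4,fy=4,interpolation=cv2.INTER_CUBIC),cv2.resize(b[180:280,170:270],None,fx=4,fy=4,interpolation=cv2.INTER_CUBIC)]))
E
```

```text
[ 1.5   0.78 -6.51] [ 0.13609467 -0.11929013 -0.13434614]
tcp own [-208.2   -0.6]
```

View pics/s7.png

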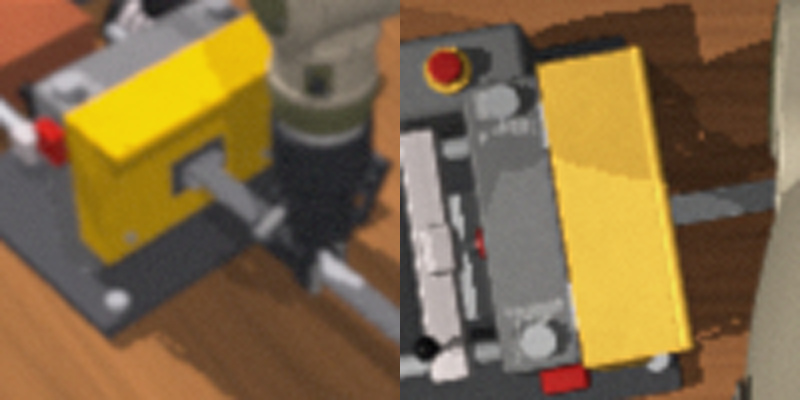

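The bar is through the window in both views. I'll approach the plunger.

Call:
servo_tool(
  moves=[
    [0.03,0.04,-0.5,0,1],
    [0,0,-0.5,0,1],
    [0,0,-0.6,0,1],
    [0,0,-0.6,0,1],
    [0,0,-0.6,0,1],
    [0,0,-0.5,0,1],
    [0,0,-0.5,0,1],
    [0,0,-0.4,0,1],
    [0,0,0,0,1],
    [0,0,0,0,1],
  ],
)

```text
clock: 20.35
tcp_pos: [0.4752, 0.0844, 0.102]
orientation: [0.536, 0.461, 0.536, -0.461]
wrist_force: [0.6, 0.7, -5.1]
finger_gap: 0.0175
```

```bash
cat > f.py <<'E'
from h import *
v=np.load("crop.npy"); th=v[2]%(2*np.pi); s=env.get_state()
F=np.array(s["wrist_force"]); u=np.array([np.cos(th),np.sin(th)])
print("clock",s["clock"],"feed force",-F[:2]@u,"lat",F[:2]@[-u[1],u[0]],"fz",F[2],"torq",np.round(s["ft_torque"],2),"tcp own",((np.array(s["tcp_pos"])[:2]-v[:2])@R2(th)*1000).round(2),s["tcp_pos"][2])
E
python3 f.py
```

```text
clock 20.35 feed force -0.6156159138404474 lat -0.7469373926004601 fz -5.052918303126159 torq [ 0.12 -0.11 -0.08] tcp own [-166.3    -0.99] 0.1019967639364644
```

Call:
servo_tool(
  moves=[
    [0,0,-0.2,0,1],
    [0,0,-0.2,0,1],
    [0,0,-0.2,0,1],
    [0,0,-0.2,0,1],
    [0,0,-0.1,0,1],
    [0,0,-0.1,0,1],
    [0,0,0,0,1],
    [0,0,0,0,1],
    [0,0,0,0,1],
    [0,0,0,0,1],
  ],
)

```text
clock: 21.6
tcp_pos: [0.4738, 0.094, 0.1021]
orientation: [0.536, 0.461, 0.536, -0.461]
wrist_force: [1.5, -4.9, -5.3]
finger_gap: 0.0181
```

```bash
python3 f.py
```

```text
clock 21.6 feed force 5.029382437028928 lat -0.7831219881655125 fz -5.271140170982974 torq [-0.96 -0.27 -0.09] tcp own [-156.59   -1.07] 0.10205210846224363
```

Call:
servo_tool(
  moves=[
    [0,0,-0.1,0,1],
    [0,0,-0.1,0,1],
    [0,0,-0.1,0,1],
    [0,0,0,0,1],
    [0,0,0,0,1],
    [0,0,0,0,1],
    [0,0,0,0,1],
    [0,0,0,0,1],
    [0,0,0,0,1],
    [0,0,0,0,1],
  ],
)

```text
clock: 22.85
tcp_pos: [0.4734, 0.0968, 0.1021]
orientation: [0.536, 0.461, 0.536, -0.461]
wrist_force: [2.0, -5.4, -6.2]
finger_gap: 0.0177
```

```bash
python3 f.py
```

```text
clock 22.85 feed force 5.677759779243213 lat -1.1307773630996991 fz -6.236946530851681 torq [-1.05 -0.34 -0.03] tcp own [-153.83   -1.07] 0.10205338035500842
```

Call:
servo_tool(
  moves=[
    [0,0,-0.05,0,1],
    [0,0,-0.05,0,1],
    [0,0,0,0,1],
    [0,0,0,0,1],
    [0,0,0,0,1],
    [0,0,0,0,1],
    [0,0,0,0,1],
    [0,0,0,0,1],
    [0,0,0,0,1],
    [0,0,0,0,1],
  ],
)

```text
clock: 24.1
tcp_pos: [0.4733, 0.0976, 0.102]
orientation: [0.536, 0.461, 0.536, -0.461]
wrist_force: [2.0, -5.9, -5.2]
finger_gap: 0.0178
```

```bash
python3 f.py
```

```text
clock 24.1 feed force 6.141393605616899 lat -1.0923751637113983 fz -5.192789664234495 torq [-1.21 -0.31 -0.02] tcp own [-153.     -1.06] 0.1020475794513844
```

Call:
servo_tool(
  moves=[
    [0,0,-0.05,0,1],
    [0,0,-0.05,0,1],
    [0,0,0,0,1],
    [0,0,0,0,1],
    [0,0,0,0,1],
    [0,0,0,0,1],
    [0,0,0,0,1],
    [0,0,0,0,1],
    [0,0,0,0,1],
    [0,0,0,0,1],
  ],
)

```text
clock: 25.35
tcp_pos: [0.4732, 0.0984, 0.1021]
orientation: [0.536, 0.461, 0.535, -0.462]
wrist_force: [1.3, -7.1, -5.3]
finger_gap: 0.0175
```

```bash
python3 f.py
```

```text
clock 25.35 feed force 7.218046943871428 lat -0.2721513368554984 fz -5.2514211875807355 torq [-1.32 -0.3  -0.03] tcp own [-152.15   -1.1 ] 0.10207521301006452
```

Call:
servo_tool(
  moves=[
    [0,0,-0.05,0,1],
    [0,0,0,0,1],
    [0,0,0,0,1],
    [0,0,0,0,1],
    [0,0,0,0,1],
    [0,0,0,0,1],
    [0,0,0,0,1],
    [0,0,0,0,1],
    [0,0,0,0,1],
    [0,0,0,0,1],
  ],
)

```text
clock: 26.6
tcp_pos: [0.4731, 0.0987, 0.1021]
orientation: [0.536, 0.461, 0.535, -0.462]
wrist_force: [2.4, -6.4, -5.4]
finger_gap: 0.0175
```

```bash
python3 f.py
```

```text
clock 26.6 feed force 6.727296989948121 lat -1.3733843776797918 fz -5.432462061813312 torq [-1.47 -0.35 -0.08] tcp own [-151.83   -1.09] 0.10206129438971454
```

Call:
servo_tool(
  moves=[
    [0,0,-0.05,0,1],
    [0,0,0,0,1],
    [0,0,0,0,1],
    [0,0,0,0,1],
    [0,0,0,0,1],
    [0,0,0,0,1],
    [0,0,0,0,1],
    [0,0,0,0,1],
    [0,0,0,0,1],
    [0,0,0,0,1],
  ],
)

```text
clock: 27.85
tcp_pos: [0.4731, 0.0988, 0.1021]
orientation: [0.537, 0.461, 0.535, -0.462]
wrist_force: [3.0, -9.3, -6.2]
finger_gap: 0.0177
```

```bash
python3 f.py
```

```text
clock 27.85 feed force 9.609324859869497 lat -1.5523429327601268 fz -6.195279159182357 torq [-1.77 -0.42  0.04] tcp own [-151.81   -1.07] 0.1020671708362251
```

The TCP stalled at a feed force of 9.6 N, so the plunger is on its hard end. Final look before handing in.

```bash
python3 - <<'E'
from h import *
D={n:optics.read_camera(n) for n in ("side","top")}
a=D["side"]["pixels"];b=D["top"]["pixels"]
cv2.imwrite("pics/s8.png",np.hstack([cv2.resize(a[160:260,170:270],None,fx=4,fy=4,interpolation=cv2.INTER_CUBIC),cv2.resize(b[180:280,170:270],None,fx=4,fy=4,interpolation=cv2.INTER_CUBIC)]))
cv2.imwrite("pics/full8.png",np.vstack([cv2.resize(a,(400,300)),cv2.resize(b,(400,300))]))
E
python3 f.py
```

```text
clock 27.95 feed force 10.805649341944365 lat -1.3179596118351362 fz -5.07161847095241 torq [-1.72 -0.38  0.02] tcp own [-151.81   -1.09] 0.10208502659404553
```

View pics/s8.png

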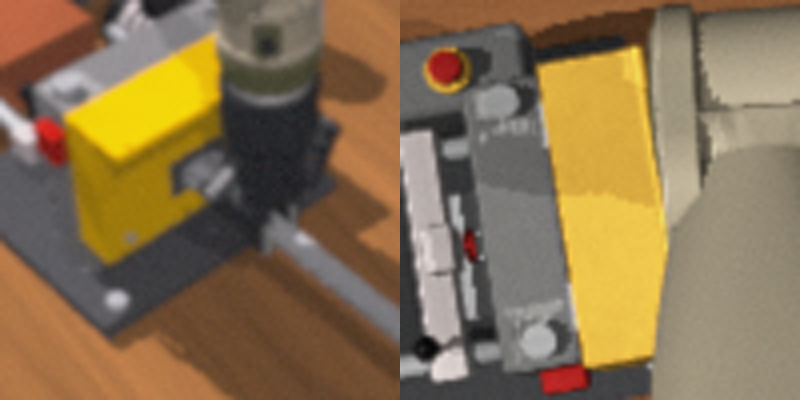

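View pics/full8.png

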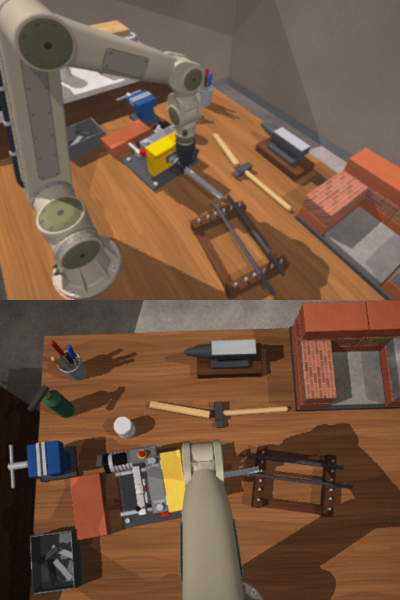

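The red disc moved from (480,243) to (470,245) in the zoomed top view. The guard is shut, and the square and round bars are still on the rest.

```bash
python3 -c "
from h import *
print(order.hand_in())"; python3 f.py
```

```text
the job is handed in; nothing more can be done
None
the job is handed in; nothing more can be done
```

I swung the guard down to its hard stop, then took the flat bar from the rest and fed it through the window until the length stop was fully in. I handed the job in at about 28 s, with the bar still gripped and pressed on the stop.

**Guard:** The lip took 26 N with no further motion, which is the hard stop. It still looked shut in the last pictures.

**Feed:** Before entry the bar was about 0.7 mm off the feed line and about 0.1° off in yaw. I trimmed the offset and it went through the window with only about 1 N of side force.

**Stop:** The feed force rose with the spring to about 7 N. The TCP then stalled and the force went to about 10–11 N, so the plunger is against its end with about 3–4 N to spare. The red disc is visibly pushed back in the top view.

**Other things:** The square and round bars still lie on the rest, and nothing else looked moved.

**Disagreements:**
- The networks' single points gave cropper yaws from 95° to 98°, so I used the guard panel's edges instead (98.5°). In the top view the stop-face point was 3–5 pixels off.
- The arm's own position put the bar about 1–2 mm higher than the pictures did, so I lowered it by about 1 mm.
- The bar's end position by calibration was about +48 mm against the nominal +50 mm. That is within calibration error, so I relied on the stall and force for full travel.

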